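# Shut the belt guard and press the hand-turning key home

## Task

Shut the yellow guard door of the core-logger's drive unit until it snaps onto its catch, then take the T-handled turning key from the wooden tool block, put its shaft into the hub on top of the drive unit and turn it until the key slips into the keyway. Push it all the way down against the brake-release spring until its collar sits on the hub, and finish while still gripping the handle and pressing it home, so that the brake stays released. Leave everything else on the table where it is.

Things in the scene. Friction and masses are not known exactly. Their poses are not given: they have to be found in the camera images.
- drive_unit: Fixed grey housing 150 deep (x) x 180 wide (y) x 120 tall; origin under its centre, x axis from the door side to the back. A steel hub (60 mm across) stands through its top to 135. An aluminium track (80 wide, 65 tall) runs off its +y side; a carriage with a core on it (161 tall) begins 260 along y. A motor stands behind (+x).
- bore_mouth (a point): Centre of the bore's mouth on the hub's flat top face, 135 above the table, straight over the drive unit's origin; axes as the drive unit's, z up. Bore diameter 24, with one keyway 10 wide along its full length, reaching 18 from the axis. The hub can turn but is braked: it stays put when rubbed on its face and gives stiffly (0.2 N m) to the side of the keyway.
- keyway_mid (a point): Fixed point on the level of the hub's face, 14.5 from the axis along the drive unit's +x: the middle of the arc in which the keyway lies. The keyway itself points up to 0.45 rad to either side of here (not measured; seen as a slot, with a red line on the hub's face running outward from it), so turn the turning key over this arc under a light push until it drops in.
- brake_plunger (a joint): Spring plunger inside the bore, m: 0 = up, its top 34 mm below the bore mouth; 0.012 = pushed down as far as the turning key's collar allows. It takes 5 N at first, 11 N at 12 mm, and lifts the turning key again if it is let go.
- guard_door (a joint): Yellow door on the unit's front (-x), rad: 0 = shut against its stop, growing as it opens towards -x; starts 0.5 to 0.95 open. It moves lightly and stays where it is left. A spring roller catch resists from about 0.07 (some 4 N at the free edge); past 0.03 it draws the door shut and keeps it there.
- guard_door_hinge (a point): Point on the door's vertical hinge axis, 62 above the table; axes as the drive unit's (it does not turn with the door). When shut the door reaches 170 from the hinge along the unit's -y; it is 100 tall (12 to 112 above the table), 10 thick; its flat outer face lies 11 outside (-x when shut) the plane through the hinge axis.
- tool_block: Fixed wooden tool block 90 (x) x 130 (y) x 56 tall, origin under its centre; the turning key stands in the 35 mm wide, 50 deep hole at its centre, the four small holes are empty.
- turning_key: Loose T-handled steel key, about 0.32 kg, upright, 106 tall; origin at the centre of the shaft's lower end, z up the shaft. Shaft diameter 22, nose chamfered to 16. A brass feather key 8 wide on its +x side reaches 16 from the axis, 16 to 46 above the origin. Collar diameter 38, underside at 46, top at 56; neck diameter 18. Fully home, the collar lies on the hub's face.
- key_handle (a point): Centre of the turning key's cross bar, 95 above its origin, on the shaft axis; axes as the turning key's. The bar runs along x, 100 long (50 each way), 22 wide (y), 22 tall; the last 24 at the +x end, over the feather key, are red, the rest black. At the start the bar is 105 above the table, red pointing along the tool block's +x give or take 0.5 rad.
- core_liner: Bystander: upright grey core-liner section with a white top, diameter 72, 125 tall; origin under its centre.
- beaker: Bystander: clear plastic beaker, diameter 64, 85 tall; origin under its centre.
- rock_plug: Bystander: grey rock plug, diameter 25, 25 tall, standing; origin under its centre.
- wrench: Bystander: steel wrench lying flat; origin under its middle.
- vblock: Bystander: dark steel V-block 75 x 60 x 55; origin under its centre.
- meter: Bystander: yellow hand-held meter 160 x 80 x 36 lying flat; origin under its centre.
There are look-alikes about, which are no part of the job. What is meant by the turning_key is not pink, and is the smaller of those in its own colour.

How it is judged:
By the outcome, as a careful person would: the job done as asked, in the order asked, and still so for the second after the job is handed in, while the arm keeps its last pose, push and grip.
It also fails if it takes over 59 s, if anything falls off the work surface, if the arm or the gripper's body presses on something with over 40 N, if the wrist force passes 120 N, or if a joint passes its speed limit or range.

## Robot

A 6-joint arm with a two-finger parallel gripper is mounted at the origin on the work surface. World frame = base frame: x ahead of the robot, y to its left, z up, the work surface at z = 0. Lengths are in m, angles in rad, forces in N, time in s.
With the tool pointing down it reaches from about 0.35 to 0.775 m from the base axis. Payload 7.3 kg.
Tool frame: the origin (TCP) lies at the very end of the fingers, on their centre line; the grasp point (between the pads) lies 19 mm behind it; z points along the fingers, y is the line along which they close (so a half turn about z gives the same grasp; the last joint's range is limited). The gripper opens to 92 mm and grips with 3 to 60 N. Pads are 19 mm wide; open, the fingers measure 130 mm over their backs; the gripper's body (75 mm by 190 mm) begins 47 mm behind the grasp point.
Start: joints at [1.108, 0.342, 1.524, -0, 1.275, -0.146], TCP at [0.164, 0.499, 0.227] pointing down, gripper open.
Joint ranges: [-2.53, 2.53], [-0.77, 2.02], [0.04, 2.7], [-1, 4.14], [0.28, 2.66], [-3.11, 3.11]. Speed limits (rad/s): [2.57, 2.57, 3.14, 3.14, 3.14, 3.14].

## Interface

Orientations are given as [roll, pitch, yaw] about the fixed x, y, z axes, in that order (R = Rz(yaw) Ry(pitch) Rx(roll)).
In Python, from cell import robot gives the robot as it stands. The module is installed in compiled form; this text tells all that it offers.
- The arm moves only by the tool arm_command, never from a script. Its argument "moves" is a list of rows, each a list of 3 entries, a list of its own where there are three numbers: the shift along the tool's x, y, z in m, then the turn, a rotation vector about the tool's x, y, z in rad, then the finger opening in m, from 0 to 0.0918. In form: [[[dx, dy, dz], [ax, ay, az], claw], ...]. A call has exactly 5 rows; each row is the pose to reach, as a shift and turn from the pose commanded when the call began, along the tool's axes at that moment; what a row does not reach only later rows make up. A row lasts 1/10 s, in which the tool goes at most 50 mm and 8.59 degrees, less where a joint would pass 70% of its speed; a pose out of reach is approached as far as the arm can. A call with a gripper value outside its range is refused whole. The fingers move at their own pace and stop on an object; "squeeze" is the grip in N (left out, the last holds). Time passes only in rows, so rows that repeat a pose let the fingers close, or fill a call up. It gives the time, the measured TCP pose, the force, the opening and the grip force at its end, in the units of the state.
- robot.observe(): the state, without advancing time (a new reading comes with each control period).
- robot.read_camera(name): name is "scene" or "top"; returns the picture (480x640x3 uint8, red, green, blue); there is no depth.
- robot.camera_model(name): a dict with "fx", "fy", "cx", "cy" (pixels), "R" (3x3) and "t" (3): a world point X has camera coordinates R X + t. Camera axes: x right, y down, z forward; pixel columns grow to the right and rows downward; lengths in m; the calibration is good to about 2 mm. A picture is of the moment at which its call begins. camera_model takes no time and is no camera call.
- robot.hand_in(): hands the job in; it is judged then, once.
The state is a dict: "time": time; "qpos": joint angles; "qvel": joint speeds; "joint_efforts": joint torques, N m; "tool_pos": TCP position; "tool_rot": TCP orientation; "contact_force": force on the tool from outside, world axes, zero at the start; "torque": the same for the moment, N m; "opening": finger opening in m; "grip_force": force on a finger pad.
Only numpy, scipy, OpenCV 4.12 (cv2) and the standard library are available. Lean on these libraries where they do the work, as an engineer would, in place of code of your own. Each camera call takes 0.05 s, during which the arm holds its last target. There are 200 camera calls.

## Working session

There is one attempt and no reset: what is moved stays moved. The work goes in short steps, Python scripts to look and compute and a tool call to move; the robot and the scene stay as the last step left them, time stands still between calls to the robot, and variables do not carry over. Pictures are saved under pics/ and viewed, at most 10 in all, crops included, and the job is handed in when it is done.

Besides the shell and the picture viewer there is one more tool, called after ">>>" as name(argument=value, ...), one argument or row to a line, values as JSON. arm_command: Moves the arm, as the interface text tells. Its arguments: {"type":"object","properties":{"moves":{"type":"array"},"squeeze":{"type":"number"}},"required":["moves"]}

```bash
mkdir -p pics
python3 - <<'E'
from cell import robot
import cv2
for n in("scene","top"):
    im=robot.read_camera(n); cv2.imwrite(f"pics/{n}0.png",im[:,:,::-1])
    m=robot.camera_model(n); print(n,m)
print(robot.observe())
E
```

```text
scene {'fx': 620.6805311917494, 'fy': 620.6805311917494, 'cx': 316.7299364038365, 'cy': 241.29214790292102, 'R': array([[-0.42474993,  0.90524864, -0.01060123],
       [ 0.72562496,  0.33342014, -0.60191314],
       [-0.54134639, -0.26335509, -0.79849119]]), 't': array([ 0.26941107, -0.25420196,  1.89089159])}
top {'fx': 527.0462955161971, 'fy': 527.0462955161971, 'cx': 313.06073680921645, 'cy': 239.74981125684542, 'R': array([[-0.02136911, -0.99975716,  0.005384  ],
       [-0.99210941,  0.02053959, -0.12368125],
       [ 0.12354063, -0.00798447, -0.99230739]]), 't': array([-0.06001007,  0.44717934,  1.60808715])}
{'time': 0.1, 'qpos': array([ 1.10801558e+00,  3.42683846e-01,  1.52493492e+00,  2.07370718e-05,
        1.27543038e+00, -1.46031756e-01]), 'qvel': array([-0.00217168, -0.00241484, -0.00360622,  0.00049404,  0.00086674,
        0.00336555]), 'joint_efforts': array([ 1.95729619e-03, -4.32000804e+01, -2.44696552e+01,  7.20707746e-02,
        5.26229327e-02, -3.37321057e-05]), 'tool_pos': array([0.16334437, 0.49854445, 0.2260938 ]), 'tool_rot': array([-3.14015456e+00, -2.31556886e-04,  2.82483745e+00]), 'contact_force': array([-0.45067321, -0.26011178,  0.77711718]), 'torque': array([-4.98952516e-02,  3.35895771e-02,  1.35216909e-05]), 'grip_force': 0.0, 'opening': 0.09209682575633374}
```

View pics/scene0.png

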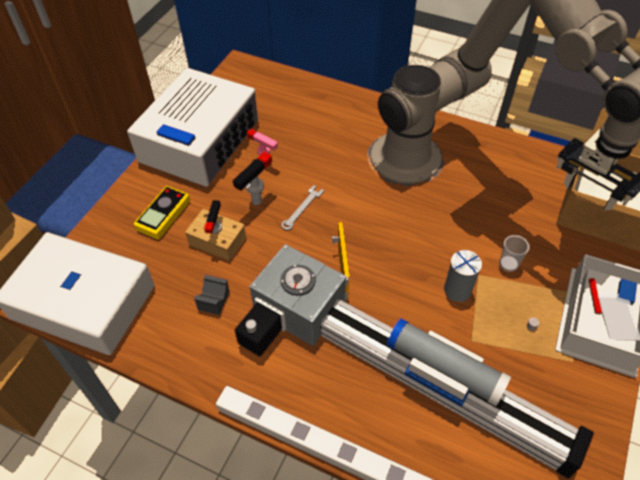

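View pics/top0.png

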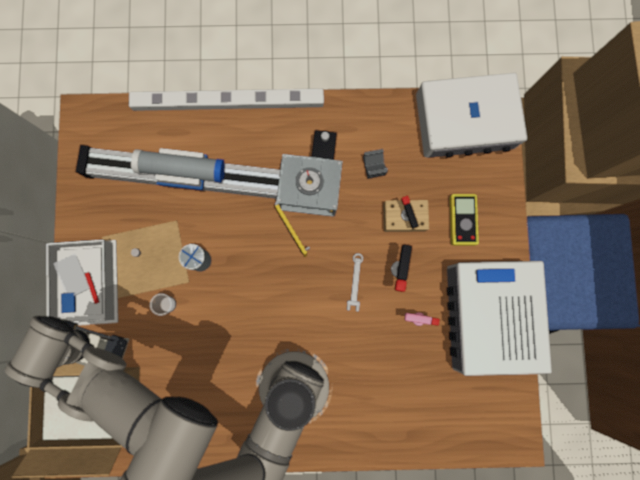

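The scene picture shows the drive unit with its hub at (298,280), the door at (343,250), and the tool block at (215,232). In the top picture they are at (309,181), (292,230) and (407,215).
Key candidates in the top picture are a black/red key in the tool block (409,212), a larger black/red key standing free (403,267), and a pink one (422,320). The one in the block fits, because it isn't pink and is the smaller of the black/red pair. I'll confirm that in an enlarged crop.

```bash
cat > h.py <<'E'
import numpy as np, cv2
from cell import robot
def proj(n,P):
    m=robot.camera_model(n); c=np.atleast_2d(P)@np.array(m["R"]).T+m["t"]
    return np.c_[m["fx"]*c[:,0]/c[:,2]+m["cx"],m["fy"]*c[:,1]/c[:,2]+m["cy"]]
def unp(n,u,v,z):
    m=robot.camera_model(n);R=np.array(m["R"]);o=-R.T@m["t"]
    d=R.T@np.array([(u-m["cx"])/m["fx"],(v-m["cy"])/m["fy"],1]);return o+d*(z-o[2])/d[2]
E
python3 - <<'E'
import cv2,numpy as np
s=cv2.imread("pics/scene0.png");t=cv2.imread("pics/top0.png")
c=lambda im,x,y,w,h,k:cv2.resize(im[y:y+h,x:x+w],None,fx=k,fy=k,interpolation=cv2.INTER_CUBIC)
a=np.hstack([c(t,375,180,80,60,5),c(t,270,145,80,60,5)])
b=np.hstack([c(s,180,190,80,60,5),c(s,245,240,107,80,3.74)[:300,:400]])
cv2.imwrite("pics/crop0.png",np.vstack([a,b]))
E
```

```text
Traceback (most recent call last):
ValueError: all the input array dimensions except for the concatenation axis must match exactly, but along dimension 0, the array at index 0 has size 300 and the array at index 1 has size 299
```

Run:
```python
import cv2,numpy as np
s=cv2.imread("pics/scene0.png");t=cv2.imread("pics/top0.png")
c=lambda im,x,y,w,h:cv2.resize(im[y:y+h,x:x+w],(400,300),interpolation=cv2.INTER_CUBIC)
a=np.hstack([c(t,375,180,80,60),c(t,270,145,80,60)])
b=np.hstack([c(s,180,190,80,60),c(s,245,220,112,84)])
cv2.imwrite("pics/crop0.png",np.vstack([a,b]))
```

```text
(no output)
```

View pics/crop0.png

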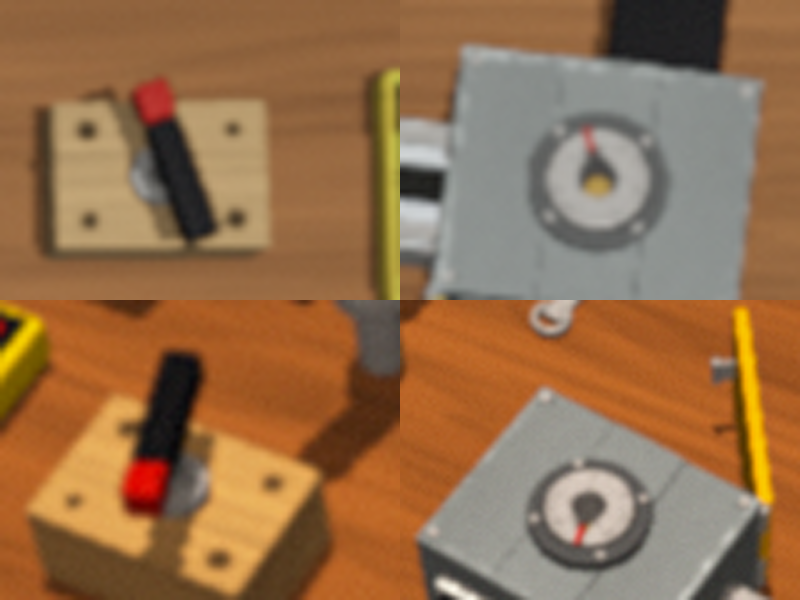

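The crop confirms the turning key: black bar with a red end, standing in the wooden block. The hub slot and red line show too: top (309.4,181) to (307.6,172.6). Next I measure the poses.

```bash
cat > m.py <<'E'
from h import *
from scipy.optimize import minimize, least_squares
def rot(a): return np.array([[np.cos(a),-np.sin(a)],[np.sin(a),np.cos(a)]])
def barpts(x,y,a,z=.105,l=.05):
    c=np.array([[i*l,j*.011] for i in(-1,1) for j in(-1,1)])@rot(a).T+[x,y]
    return np.vstack([np.c_[c,np.full(4,z+s*.011)] for s in(-1,1)])
def fitbar(masks,p0,z):
    def cost(p):
        r=0
        for n,m in masks.items():
            k=8; h=np.zeros((480,640),np.uint8)
            q=cv2.convexHull(np.round(proj(n,barpts(*p,z=z))*16).astype(np.int32))
            hs=cv2.fillConvexPoly(h,q,255,cv2.LINE_AA,4)/255.
            r+=1-np.minimum(hs,m).sum()/np.maximum(hs,m).sum()
        return r
    return minimize(cost,p0,method="Nelder-Mead",options=dict(initial_simplex=np.array(p0)+np.vstack([np.zeros(3),np.diag([.01,.01,.2])]),xatol=1e-5,fatol=1e-5))
def keymask(im,c,w=30):
    hsv=cv2.cvtColor(im,cv2.COLOR_BGR2HSV);H,S,V=[hsv[...,i].astype(int) for i in range(3)]
    red=((H<5)|(H>174))&(S>170)&(V>90)
    m=((V<55)|red).astype(np.uint8);b=np.zeros_like(m);b[c[1]-w:c[1]+w,c[0]-w:c[0]+w]=1
    n,l,st,ce=cv2.connectedComponentsWithStats(m*b)
    m=(l==1+np.argmax(st[1:,4])); return m.astype(float)
E
python3 - <<'E'
from m import *
s=cv2.imread("pics/scene0.png");t=cv2.imread("pics/top0.png")
# unit
obs=[("top",309.4,181,0,0,.135),("top",283,154.4,.075,.09,.12),("top",342,161.4,.075,-.09,.12),
("scene",298.2,278.8,0,0,.135),("scene",285.6,245.2,-.075,-.09,.12),("scene",347.2,277.4,-.075,.09,.12),("scene",250,285.8,.075,-.09,.12)]
def f(p): 
    r=[]
    for n,u,v,x,y,z in obs:
        q=rot(p[2])@[x,y]+p[:2]; r+=list(proj(n,[*q,z])[0]-[u,v])
    return r
u0=unp("top",309.4,181,.135)
S=least_squares(f,[*u0[:2],0.]);print("unit",S.x,np.round(S.fun,1))
for n,(cu,cv),(ru,rv) in(("top",(309.4,181),(307.6,172.6)),("scene",(298.2,278.8),(295.1,287.2))):
    a=unp(n,cu,cv,.135);b=unp(n,ru,rv,.135);d=b-a;print(n,"hub",a,"key ang rel",np.arctan2(d[1],d[0])-S.x[2],np.hypot(*d[:2]))
mk=dict(top=keymask(t,(409,212)),scene=keymask(s,(212,217)))
print({k:v.sum() for k,v in mk.items()},[np.argwhere(v).mean(0) for v in mk.values()])
p0=unp("top",409,212,.105)[:2]
for key in(["top"],["scene"],["top","scene"]):
    r=fitbar({k:mk[k] for k in key},[*p0,.4],.105);print("key",r.x,r.fun)
# door
pl,h=S.x,.105
H=cv2.cvtColor(t,cv2.COLOR_BGR2HSV);m=cv2.inRange(H,(20,150,90),(35,255,255));m[:,340:]=0;m[:195]=0;m[265:]=0
hg=rot(pl[2])@[-.075,.085]+pl[:2];print("hinge~",hg)
pts=np.argwhere(m)[:,::-1];w=np.array([unp("top",*q,.112)[:2] for q in pts])
c=w.mean(0);_,_,V=np.linalg.svd(w-c);k=(w-c)@V[0];print("door ends",c+V[0]*k.min(),c+V[0]*k.max(),len(pts),np.round([(w-c)@V[1]],3).ptp() if 0 else np.std((w-c)@V[1]))
for p in [(.0,.0)]: print("block/wrench tip:",unp("top",358,255,0),unp("top",192,257,.125))
E
```

```text
unit [ 0.60881507 -0.05907064 -0.15383241] [-0.8 -0.7 -0.9 -1.2 -0.2 -0.3 -0.1 -0.9  0.4 -1.5 -0.2 -0.5 -0.8  0.1]
top hub [ 0.60673753 -0.06150064  0.135     ] key ang rel 0.3400255303403508 0.025836836983537385
scene hub [ 0.61104202 -0.05772033  0.135     ] key ang rel 0.3094832735349513 0.02448552400792142
{'top': np.float64(202.0), 'scene': np.float64(242.0)} [array([211.81188119, 409.08415842]), array([216.19834711, 212.16528926])]
key [ 0.51710804 -0.35657913  0.20202115] 0.44484576653117547
key [ 0.50849965 -0.35996146  0.41384745] 0.4180396827647488
key [ 0.51320353 -0.35756283  0.40554494] 0.8705385739487036
hinge~ [0.54772498 0.03641758]
door ends [0.54048723 0.03855766] [ 0.39195744 -0.04618933] 253 0.0038152942429298437
block/wrench tip: [ 0.39800459 -0.21001714  0.        ] [0.39055278 0.28382914 0.125     ]
```

```bash
python3 - <<'E'
import re
s=open('m.py').read()
s=s.replace("""            k=8; h=np.zeros((480,640),np.uint8)
            q=cv2.convexHull(np.round(proj(n,barpts(*p,z=z))*16).astype(np.int32))
            hs=cv2.fillConvexPoly(h,q,255,cv2.LINE_AA,4)/255.
""","""            h=np.zeros(m.shape,np.uint8)
            q=cv2.convexHull(np.round(((proj(n,barpts(*p,z=z))+.5)*4-.5)*16).astype(np.int32))
            hs=cv2.fillConvexPoly(h,q,1,cv2.LINE_8,4)
""")
s=s.replace("def keymask(im,c,w=30):","def keymask(im,c,w=30,T=75):\n    im=cv2.resize(im,None,fx=4,fy=4,interpolation=cv2.INTER_CUBIC);c=[4*c[0],4*c[1]];w*=4").replace("V<55","V<T").replace("S>170)&(V>90","S>150)&(V>75")
open('m.py','w').write(s)
E
python3 - <<'E'
from m import *
s=cv2.imread("pics/scene0.png");t=cv2.imread("pics/top0.png")
obs=[("top",309.4,181,0,0,.135),("top",283,154.4,.075,.09,.12),("top",342,161.4,.075,-.09,.12),
("scene",298.2,278.8,0,0,.135),("scene",285.6,245.2,-.075,-.09,.12),("scene",347.2,277.4,-.075,.09,.12),("scene",250,285.8,.075,-.09,.12)]
def f(p): 
    r=[]
    for n,u,v,x,y,z in obs:
        q=rot(p[2])@[x,y]+p[:2]; r+=list(proj(n,[*q,z])[0]-[u-.4,v-.4])
    return r
S=least_squares(f,[.6,-.06,0.]);print("unit",S.x,np.round(S.fun,1))
p0=unp("top",409,212,.105)[:2]
for T in(60,75,90):
  mk=dict(top=keymask(t,(409,212),T=T),scene=keymask(s,(212,217),T=T))
  print(T,[v.sum()/16 for v in mk.values()])
  for key in(["top"],["scene"],["top","scene"]):
    r=fitbar({k:mk[k] for k in key},[*p0,.3],.105);print("key",r.x,r.fun)
out=[]
for n,im,c in(("top",t,(409,212)),("scene",s,(212,217))):
    b=cv2.resize(im,None,fx=4,fy=4,interpolation=cv2.INTER_CUBIC)
    cn,_=cv2.findContours(mk[n].astype(np.uint8),0,1);cv2.drawContours(b,cn,-1,(0,255,0),1)
    q=cv2.convexHull(np.round((proj(n,barpts(*r.x,z=.105))+.5)*4-.5).astype(np.int32));cv2.polylines(b,[q],True,(255,255,0),1)
    x,y=4*c[0],4*c[1];out.append(cv2.resize(b[y-100:y+100,x-100:x+100],(400,400)))
cv2.imwrite("pics/fit.png",np.hstack(out))
E
```

```text
unit [ 0.60892263 -0.05950186 -0.14949788] [-0.3 -0.3 -0.5 -0.7  0.3 -0.1  0.1 -0.5  0.4 -1.1  0.  -0.3 -0.6  0.6]
60 [np.float64(210.0), np.float64(253.3125)]
key [ 0.5167584  -0.35491718  0.23368317] 0.33333333333333337
key [ 0.50962416 -0.35937373  0.39752088] 0.31133038448451855
key [ 0.51450457 -0.35757002  0.37734006] 0.6614028902145518
75 [np.float64(228.8125), np.float64(272.5)]
key [ 0.51544149 -0.35531811  0.24395321] 0.2749059219647455
key [ 0.51128632 -0.35805563  0.38189575] 0.2636824324324324
key [ 0.51317251 -0.35662422  0.36740135] 0.5576672905017398
90 [np.float64(248.25), np.float64(302.0)]
key [ 0.51164942 -0.35517901  0.2912842 ] 0.21808510638297873
key [ 0.51028229 -0.35805816  0.39142346] 0.21643653302279153
key [ 0.51265843 -0.35606777  0.34919187] 0.46154814560348545
```

View pics/fit.png

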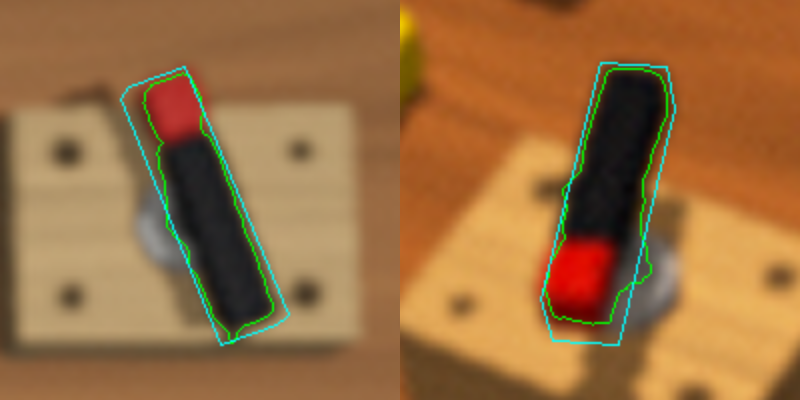

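The bar fit is good: centre about (0.5125, -0.3565), yaw about 0.345. The unit is at (0.609, -0.0595) with yaw -0.15, and the door is about 0.90 rad open. I'll write a row planner and start towards the door.

```bash
cat > p.py <<'E'
from h import *
from scipy.spatial.transform import Rotation as Ro
import json,sys
def plan(T,ref=None):
    """T: list of (x,y,z,yaw,claw) world TCP targets, tool down; prints rows in present tool frame"""
    s=robot.observe();p=s["tool_pos"];R=Ro.from_euler("xyz",s["tool_rot"])
    out=[]
    for x,y,z,w,c in T:
        d=R.inv().apply(np.array([x,y,z])-p);a=(R.inv()*Ro.from_euler("xyz",[np.pi,0,w])).as_rotvec()
        out.append([list(map(float,np.round(d,3))),list(map(float,np.round(a,3))),c])
    print(json.dumps(out));st(s)
def st(s=None):
    s=s or robot.observe();print(round(s["time"],2),np.round(s["tool_pos"],4),np.round(s["tool_rot"],3),"F",np.round(s["contact_force"],1),"T",np.round(s["torque"],2),"op",round(s["opening"],4),"g",round(s["grip_force"],1))
E
python3 - <<'E'
from p import *
plan([(.2,.45,.27,2.8,.01),(.25,.40,.27,2.75,.0),(.29,.35,.27,2.7,0),(.32,.30,.27,2.65,0),(.34,.25,.27,2.6,0)])
for z in(.12,.16,.2): print(unp("top",403,267,z))
E
```

```text
[[[-0.05, -0.035, -0.044], [-0.001, -0.0, 0.025], 0.01], [[-0.113, -0.067, -0.044], [-0.001, -0.0, 0.075], 0.0], [[-0.167, -0.102, -0.044], [-0.001, -0.0, 0.125], 0], [[-0.211, -0.14, -0.044], [-0.001, -0.0, 0.175], 0], [[-0.245, -0.181, -0.044], [-0.001, -0.0, 0.225], 0]]
0.1 [0.1633 0.4985 0.2261] [-3.14  -0.     2.825] F [-0.5 -0.3  0.8] T [-0.05  0.03  0.  ] op 0.0921 g 0.0
[ 0.34898575 -0.3288029   0.12      ]
[ 0.34623571 -0.32168597  0.16      ]
[ 0.34348568 -0.31456904  0.2       ]
```

>>> arm_command(
  moves=[
    [[-0.035,-0.025,-0.03],[0,0,0.025],0.0],
    [[-0.075,-0.05,-0.044],[0,0,0.075],0.0],
    [[-0.113,-0.075,-0.044],[0,0,0.125],0],
    [[-0.15,-0.1,-0.044],[0,0,0.175],0],
    [[-0.185,-0.13,-0.044],[0,0,0.225],0],
  ],
)

```text
time: 0.6
tool_pos: [0.2997, 0.3163, 0.2706]
tool_rot: [3.141, 0.0, 2.598]
contact_force: [0.5, 0.0, 0.8]
opening: 0.0562
grip_force: 0.0
```

Run:
```python
from p import *
s=robot.observe();print(s["qpos"])
plan([(.34,.25,.24,2.55,0),(.34,.20,.23,2.5,0),(.335,.15,.22,2.45,0),(.335,.10,.21,2.4,0),(.335,.06,.2,2.35,0)])
```

```text
[ 6.36101802e-01  1.41250049e-01  1.66947706e+00 -4.51877444e-05
  1.33061335e+00 -3.91122194e-01]
[[[-0.069, -0.036, 0.031], [0.0, 0.0, 0.048], 0], [[-0.095, -0.079, 0.041], [0.0, 0.0, 0.098], 0], [[-0.116, -0.124, 0.051], [0.0, 0.0, 0.148], 0], [[-0.142, -0.167, 0.061], [0.0, 0.0, 0.198], 0], [[-0.163, -0.201, 0.071], [0.0, 0.0, 0.248], 0]]
0.6 [0.2997 0.3163 0.2706] [3.141 0.    2.598] F [0.5 0.  0.8] T [-0.04  0.02  0.04] op 0.0562 g 0.0
```

>>> arm_command(
  moves=[
    [[-0.035,-0.035,0.0],[0,0,0.05],0],
    [[-0.07,-0.07,0.01],[0,0,0.1],0],
    [[-0.1,-0.105,0.02],[0,0,0.15],0],
    [[-0.125,-0.145,0.04],[0,0,0.2],0],
    [[-0.15,-0.18,0.06],[0,0,0.25],0],
  ],
)

```text
time: 1.1
tool_pos: [0.3342, 0.0844, 0.2103]
tool_rot: [3.141, 0.001, 2.348]
contact_force: [0.7, 0.5, -0.5]
opening: 0.0163
grip_force: 0.0
```

Run:
```python
from p import *
plan([(.36,.06,.19,2.3,0),(.375,.045,.15,2.3,0),(.39,.03,.11,2.3,0),(.392,.02,.075,2.3,0),(.394,.015,.075,2.3,0)])
```

```text
[[[-0.035, 0.001, 0.02], [0.001, 0.001, 0.048], 0], [[-0.057, 0.001, 0.06], [0.001, 0.001, 0.048], 0], [[-0.078, 0.002, 0.1], [0.001, 0.001, 0.048], 0], [[-0.086, -0.004, 0.135], [0.001, 0.001, 0.048], 0], [[-0.091, -0.006, 0.135], [0.001, 0.001, 0.048], 0]]
1.1 [0.3342 0.0844 0.2103] [3.141e+00 1.000e-03 2.348e+00] F [ 0.7  0.5 -0.5] T [ 0.   -0.07  0.04] op 0.0163 g 0.0
```

>>> arm_command(
  moves=[
    [[-0.03,0,0.02],[0,0,0.05],0],
    [[-0.05,0,0.055],[0,0,0.05],0],
    [[-0.065,0,0.09],[0,0,0.05],0],
    [[-0.075,-0.003,0.12],[0,0,0.05],0],
    [[-0.085,-0.005,0.135],[0,0,0.05],0],
  ],
)

```text
time: 1.6
tool_pos: [0.3893, 0.0218, 0.0733]
tool_rot: [-3.139, -0.003, 2.299]
contact_force: [0.1, 0.2, 0.3]
opening: 0.0003
grip_force: 0.0
```

```bash
cat >> p.py <<'E'
def door(th,r=.14,off=.0285):
    H=np.array([.5405,.0386])-0.006*np.array([np.cos(2.09),np.sin(2.09)])
    a=-1.72-th;n=2.99-th
    return H+r*np.array([np.cos(a),np.sin(a)])+off*np.array([np.cos(n),np.sin(n)])
E
python3 - <<'E'
from p import *
print([np.round(door(t),3) for t in (.9,0)])
plan([(*door(t),.075,w,0) for t,w in((.85,2.3),(.75,2.33),(.65,2.38),(.55,2.45),(.45,2.52))])
E
```

```text
[array([ 0.408, -0.012]), array([ 0.494, -0.101])]
[[[-0.044, -0.011, -0.002], [-0.003, -0.003, -0.001], 0], [[-0.058, -0.015, -0.002], [-0.003, -0.003, -0.031], 0], [[-0.072, -0.018, -0.002], [-0.003, -0.003, -0.081], 0], [[-0.086, -0.02, -0.002], [-0.002, -0.004, -0.151], 0], [[-0.1, -0.02, -0.002], [-0.002, -0.004, -0.221], 0]]
1.6 [0.3893 0.0218 0.0733] [-3.139e+00 -3.000e-03  2.299e+00] F [0.1 0.2 0.3] T [ 0.02  0.03 -0.03] op 0.0003 g 0.0
```

>>> arm_command(
  moves=[
    [[-0.035,-0.011,0],[0,0,0],0],
    [[-0.055,-0.015,0],[0,0,-0.03],0],
    [[-0.07,-0.018,0],[0,0,-0.08],0],
    [[-0.085,-0.02,0],[0,0,-0.15],0],
    [[-0.1,-0.02,0],[0,0,-0.22],0],
  ],
)

```text
time: 2.1
tool_pos: [0.4422, -0.0663, 0.0754]
tool_rot: [-3.141, -0.001, 2.522]
contact_force: [-0.6, 0.5, 0.5]
opening: 0.0004
grip_force: 0.2
```

Run:
```python
from p import *
plan([(*door(t),.075,w,0) for t,w in((.4,2.55),(.32,2.6),(.25,2.67),(.19,2.75),(.14,2.8))])
```

```text
[[[-0.006, -0.002, 0.0], [-0.0, -0.001, -0.028], 0], [[-0.017, -0.003, 0.0], [-0.0, -0.001, -0.078], 0], [[-0.027, -0.003, 0.0], [-0.0, -0.001, -0.148], 0], [[-0.036, -0.002, 0.0], [-0.0, -0.001, -0.228], 0], [[-0.043, -0.002, 0.0], [-0.0, -0.001, -0.278], 0]]
2.1 [ 0.4422 -0.0663  0.0754] [-3.141e+00 -1.000e-03  2.522e+00] F [-0.6  0.5  0.5] T [0.05 0.04 0.01] op 0.0004 g 0.2
```

>>> arm_command(
  moves=[
    [[-0.008,-0.002,0],[0,0,-0.03],0],
    [[-0.018,-0.002,0],[0,0,-0.08],0],
    [[-0.028,-0.002,0],[0,0,-0.15],0],
    [[-0.036,-0.002,0],[0,0,-0.22],0],
    [[-0.044,-0.002,0],[0,0,-0.28],0],
  ],
)

```text
time: 2.6
tool_pos: [0.4769, -0.0931, 0.0754]
tool_rot: [3.141, -0.001, 2.802]
contact_force: [0.0, 0.5, -0.8]
opening: 0.0001
grip_force: 0.2
```

Run:
```python
from p import *
plan([(*door(t),.075,w,0) for t,w in((.08,2.87),(.05,2.9),(.02,2.93),(-.01,2.96),(-.03,2.98))])
im=robot.read_camera("top");cv2.imwrite("pics/t1.png",im[:,:,::-1])
m=cv2.inRange(cv2.cvtColor(im,cv2.COLOR_RGB2HSV),(20,150,90),(35,255,255));m[:,345:]=0;m[:180]=0;m[265:]=0
w=np.array([unp("top",*q,.112)[:2] for q in np.argwhere(m)[:,::-1]]);c=w.mean(0);V=np.linalg.svd(w-c)[2][0];print(len(w),c,np.arctan2(*V[::-1]),c+V*((w-c)@V).min(),c+V*((w-c)@V).max())
```

```text
[[[-0.008, -0.001, 0.0], [0.0, -0.001, -0.068], 0], [[-0.012, -0.001, 0.0], [0.0, -0.001, -0.098], 0], [[-0.016, -0.001, 0.0], [0.0, -0.001, -0.128], 0], [[-0.021, -0.001, 0.0], [0.0, -0.001, -0.158], 0], [[-0.023, -0.001, 0.0], [0.0, -0.001, -0.178], 0]]
2.6 [ 0.4769 -0.0931  0.0754] [ 3.141e+00 -1.000e-03  2.802e+00] F [ 0.   0.5 -0.8] T [ 0.06  0.06 -0.01] op 0.0001 g 0.2
71 [0.52854185 0.01760746] -1.906148645751226 [0.53441468 0.03445842] [ 0.52172527 -0.0019514 ]
```

>>> arm_command(
  moves=[
    [[-0.006,-0.001,0],[0,0,-0.05],0],
    [[-0.011,-0.001,0],[0,0,-0.09],0],
    [[-0.016,-0.001,0],[0,0,-0.12],0],
    [[-0.02,-0.001,0],[0,0,-0.15],0],
    [[-0.023,-0.001,0],[0,0,-0.17],0],
  ],
)

```text
time: 3.15
tool_pos: [0.4976, -0.1014, 0.0755]
tool_rot: [3.141, -0.002, 2.971]
contact_force: [-4.3, -0.9, 3.0]
opening: 0.0001
grip_force: 1.9
```

>>> arm_command(
  moves=[
    [[-0.001,0,0],[0,0,0],0],
    [[-0.002,0,0],[0,0,0],0],
    [[-0.003,0,0],[0,0,0],0],
    [[-0.004,0,0],[0,0,0],0],
    [[-0.005,0,0],[0,0,0],0],
  ],
)

```text
time: 3.65
tool_pos: [0.5039, -0.1025, 0.0759]
tool_rot: [3.141, 0.001, 2.97]
contact_force: [-0.2, 0.5, 0.1]
opening: 0.0007
grip_force: 0.0
```

>>> arm_command(
  moves=[
    [[-0.001,0,0],[0,0,0],0],
    [[-0.002,0,0],[0,0,0],0],
    [[-0.003,0,0],[0,0,0],0],
    [[-0.004,0,0],[0,0,0],0],
    [[-0.005,0,0],[0,0,0],0],
  ],
)

```text
time: 4.15
tool_pos: [0.5063, -0.1029, 0.0756]
tool_rot: [3.141, -0.004, 2.97]
contact_force: [-10.6, -0.5, 9.1]
opening: 0.0005
grip_force: 5.4
```

The 4 N resistance gave way to a snap, and then to a stiff stop at 10 N, so the door is shut. I back off, rise, and turn the wrist towards the key.

>>> arm_command(
  moves=[
    [[0.02,0,0],[0,0,0],0],
    [[0.04,0,0],[0,0,0],0],
    [[0.045,0,-0.045],[0,0,0.14],0],
    [[0.045,0,-0.09],[0,0,0.28],0.03],
    [[0.045,0,-0.135],[0,0,0.42],0.09],
  ],
)

```text
time: 4.65
tool_pos: [0.4636, -0.0956, 0.2124]
tool_rot: [3.141, 0.0, 2.544]
contact_force: [0.9, -0.7, 0.2]
opening: 0.0123
grip_force: 0.0
```

Run:
```python
from p import *
plan([(.47,-.13,.22,2.4,.09),(.48,-.17,.22,2.25,.09),(.485,-.21,.22,2.1,.09),(.49,-.25,.22,1.95,.09),(.5,-.29,.22,1.8,.09)])
im=robot.read_camera("top");cv2.imwrite("pics/t2.png",im[:,:,::-1])
m=cv2.inRange(cv2.cvtColor(im,cv2.COLOR_RGB2HSV),(20,150,90),(35,255,255));m[:,345:]=0;m[:180]=0;m[265:]=0
w=np.array([unp("top",*q,.112)[:2] for q in np.argwhere(m)[:,::-1]]);c=w.mean(0);V=np.linalg.svd(w-c)[2][0];print(len(w),c,np.arctan2(*V[::-1]),c+V*((w-c)@V).min(),c+V*((w-c)@V).max())
```

```text
[[[-0.025, -0.025, -0.008], [0.0, 0.0, 0.144], 0.09], [[-0.055, -0.052, -0.008], [0.0, 0.0, 0.294], 0.09], [[-0.082, -0.083, -0.008], [0.0, -0.0, 0.444], 0.09], [[-0.109, -0.113, -0.008], [0.0, -0.0, 0.594], 0.09], [[-0.14, -0.14, -0.008], [0.0, -0.0, 0.744], 0.09]]
4.65 [ 0.4636 -0.0956  0.2124] [3.141 0.    2.544] F [ 0.9 -0.7  0.2] T [-0.02 -0.03 -0.01] op 0.0123 g 0.0
45 [0.53484733 0.01857173] -1.4603495677491625 [0.53354199 0.03034234] [0.5365404  0.00330481]
```

>>> arm_command(
  moves=[
    [[-0.02,-0.025,-0.01],[0,0,0.145],0.09],
    [[-0.05,-0.05,-0.01],[0,0,0.295],0.09],
    [[-0.08,-0.08,-0.01],[0,0,0.44],0.09],
    [[-0.11,-0.11,-0.01],[0,0,0.59],0.09],
    [[-0.14,-0.14,-0.01],[0,0,0.74],0.09],
  ],
)

```text
time: 5.2
tool_pos: [0.5023, -0.2917, 0.2205]
tool_rot: [3.141, 0.0, 1.804]
contact_force: [0.8, 0.7, -0.2]
opening: 0.0561
grip_force: 0.0
```

Run:
```python
from p import *
plan([(.5,-.30,.22,1.65,.09),(.505,-.32,.22,1.5,.09),(.51,-.34,.22,1.35,.09),(.5125,-.3565,.22,1.2,.09),(.5125,-.3565,.22,1.05,.09)])
im=robot.read_camera("top");cv2.imwrite("pics/t3.png",im[:,:,::-1])
im2=robot.read_camera("scene");cv2.imwrite("pics/s3.png",im2[:,:,::-1])
c=lambda im,x,y,w,h:cv2.resize(im[y:y+h,x:x+w,::-1],(400,300),interpolation=cv2.INTER_CUBIC)
cv2.imwrite("pics/crop3.png",np.hstack([c(im,250,150,120,90),c(im2,240,210,120,90)]))
```

```text
[[[-0.008, -0.004, 0.001], [0.001, 0.0, 0.154], 0.09], [[-0.028, -0.004, 0.001], [0.001, 0.0, 0.304], 0.09], [[-0.049, -0.004, 0.001], [0.001, 0.0, 0.454], 0.09], [[-0.065, -0.005, 0.001], [0.001, 0.0, 0.604], 0.09], [[-0.065, -0.005, 0.001], [0.001, 0.0, 0.754], 0.09]]
5.2 [ 0.5023 -0.2917  0.2205] [3.141 0.    1.804] F [ 0.8  0.7 -0.2] T [-0.06 -0.04 -0.03] op 0.0561 g 0.0
```

View pics/crop3.png

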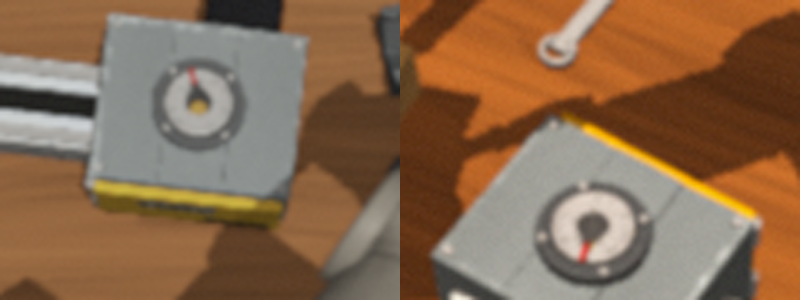

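The door now lies flush and shut: a yellow strip along the front edge at crop (190,200) left and (650,170) right. I continue to the key and refine the hub centre.

>>> arm_command(
  moves=[
    [[-0.01,-0.004,0],[0,0,0.15],0.09],
    [[-0.03,-0.004,0],[0,0,0.3],0.09],
    [[-0.05,-0.004,0],[0,0,0.45],0.09],
    [[-0.065,-0.005,0],[0,0,0.6],0.09],
    [[-0.065,-0.005,0],[0,0,0.75],0.09],
  ],
)

```text
time: 5.8
tool_pos: [0.5126, -0.3555, 0.22]
tool_rot: [3.141, 0.0, 1.054]
contact_force: [0.4, 1.0, -0.7]
opening: 0.0899
grip_force: 0.0
```

Run:
```python
from p import *
for n,f,c in(("top","pics/t3.png",(309,181)),("scene","pics/s3.png",(298,278))):
    im=cv2.imread(f);b=cv2.resize(im,None,fx=4,fy=4,interpolation=cv2.INTER_CUBIC)
    g=cv2.cvtColor(b,cv2.COLOR_BGR2GRAY)[4*c[1]-80:4*c[1]+80,4*c[0]-80:4*c[0]+80]
    for T in (125,140,155):
        m=(g>T).astype(np.uint8);_,l,s,ce=cv2.connectedComponentsWithStats(m)
        cand=[i for i in range(1,len(s)) if s[i,2]<125 and s[i,3]<125 and s[i,4]>1500]
        for i in cand:
            h=cv2.convexHull(np.argwhere(l==i)[:,::-1].astype(np.int32));(x,y),ax,an=cv2.fitEllipse(h)
            u=(x+4*c[0]-80+.5)/4-.5;v=(y+4*c[1]-80+.5)/4-.5
            print(n,T,round(u,2),round(v,2),np.array(ax)/4,unp(n,u,v,.135))
plan([(.5125,-.3565,.21,.9,.09),(.5125,-.3565,.2,.75,.09),(.5125,-.3565,.19,.6,.09),(.5125,-.3565,.17,.45,.09),(.5125,-.3565,.15,.345,.09)])
```

```text
top 140 309.17 180.25 [19.46276474 19.78765678] [ 0.60899333 -0.06088503  0.135     ]
top 155 309.21 180.26 [18.59625053 18.81817436] [ 0.60896943 -0.0609917   0.135     ]
scene 155 297.48 277.47 [21.06894302 24.44849968] [ 0.60835771 -0.0609356   0.135     ]
[[[-0.001, 0.0, 0.01], [0.0, 0.0, 0.154], 0.09], [[-0.001, 0.0, 0.02], [0.0, 0.0, 0.304], 0.09], [[-0.001, 0.0, 0.03], [0.0, 0.0, 0.454], 0.09], [[-0.001, 0.0, 0.05], [0.0, 0.0, 0.604], 0.09], [[-0.001, 0.0, 0.07], [0.0, 0.0, 0.709], 0.09]]
5.8 [ 0.5126 -0.3555  0.22  ] [3.141 0.    1.054] F [ 0.4  1.  -0.7] T [-0.07  0.17 -0.06] op 0.0899 g 0.0
```

>>> arm_command(
  moves=[
    [[0,0,0.01],[0,0,0.15],0.09],
    [[0,0,0.02],[0,0,0.3],0.09],
    [[0,0,0.03],[0,0,0.45],0.09],
    [[0,-0.001,0.05],[0,0,0.6],0.09],
    [[-0.001,-0.001,0.07],[0,0,0.71],0.09],
  ],
)

```text
time: 6.3
tool_pos: [0.5114, -0.3539, 0.1502]
tool_rot: [3.141, -0.001, 0.347]
contact_force: [0.4, -0.3, -0.8]
opening: 0.0901
grip_force: 0.0
```

Run:
```python
from p import *
plan([(.5125,-.3565,.12,.345,.09),(.5125,-.3565,.087,.345,.09),(.5125,-.3565,.087,.345,.05),(.5125,-.3565,.087,.345,.0),(.5125,-.3565,.087,.345,.0)])
c=np.array([.6087,-.0609])
for n,f,w,cc in(("top","pics/t3.png",14,(309,181)),("scene","pics/s3.png",16,(298,278))):
    b=cv2.resize(cv2.imread(f),None,fx=4,fy=4,interpolation=cv2.INTER_CUBIC)
    h=cv2.cvtColor(b,cv2.COLOR_BGR2HSV).astype(int);m=((h[...,0]<8)|(h[...,0]>170))&(h[...,1]>110)
    q=np.zeros_like(m);q[4*(cc[1]-w):4*(cc[1]+w),4*(cc[0]-w):4*(cc[0]+w)]=1
    p=np.argwhere(m&q)[:,::-1];P=np.array([unp(n,(a+.5)/4-.5,(e+.5)/4-.5,.135)[:2] for a,e in p]);d=P.mean(0)-c
    V=np.linalg.svd(P-P.mean(0))[2][0];print(n,len(p),"keyway ang",np.arctan2(d[1],d[0]),np.hypot(*d),"line ang",np.arctan(V[1]/V[0]))
```

```text
[[[0.0, 0.003, 0.03], [0.001, -0.001, 0.002], 0.09], [[0.0, 0.003, 0.063], [0.001, -0.001, 0.002], 0.09], [[0.0, 0.003, 0.063], [0.001, -0.001, 0.002], 0.05], [[0.0, 0.003, 0.063], [0.001, -0.001, 0.002], 0.0], [[0.0, 0.003, 0.063], [0.001, -0.001, 0.002], 0.0]]
6.3 [ 0.5114 -0.3539  0.1502] [ 3.141e+00 -1.000e-03  3.470e-01] F [ 0.4 -0.3 -0.8] T [-0.05  0.13 -0.01] op 0.0901 g 0.0<stdin>:8: RuntimeWarning: Mean of empty slice.
  ret = ret.dtype.type(ret / rcount)
<stdin>:9: RuntimeWarning: Mean of empty slice.
Traceback (most recent call last):
numpy.linalg.LinAlgError: 1-dimensional array given. Array must be at least two-dimensional
```

>>> arm_command(
  moves=[
    [[0,0.003,0.03],[0,0,0],0.09],
    [[0,0.003,0.063],[0,0,0],0.09],
    [[0,0.003,0.063],[0,0,0],0.06],
    [[0,0.003,0.063],[0,0,0],0.03],
    [[0,0.003,0.063],[0,0,0],0.0],
  ],
  squeeze=45,
)

```text
time: 6.8
tool_pos: [0.5132, -0.358, 0.0897]
tool_rot: [3.139, -0.002, 0.351]
contact_force: [-0.4, -1.0, -0.8]
opening: 0.0703
grip_force: 0.0
```

>>> arm_command(
  moves=[
    [[0,0,0],[0,0,0],0.0],
    [[0,0,0],[0,0,0],0.0],
    [[0,0,0],[0,0,0],0.0],
    [[0,0,0],[0,0,0],0.0],
    [[0,0,0],[0,0,0],0.0],
  ],
  squeeze=45,
)

```text
time: 7.3
tool_pos: [0.5121, -0.3575, 0.0878]
tool_rot: [3.142, -0.0, 0.35]
contact_force: [0.0, -0.2, -0.7]
opening: 0.0306
grip_force: 0.0
```

Run:
```python
from p import *
st()
c=np.array([.6087,-.0609])
for n,f,w,cc in(("top","pics/t3.png",14,(309,178)),("scene","pics/s3.png",16,(298,282))):
    b=cv2.resize(cv2.imread(f),None,fx=4,fy=4,interpolation=cv2.INTER_CUBIC).astype(int)
    m=b[...,2]-np.maximum(b[...,0],b[...,1])
    q=np.zeros_like(m);q[4*(cc[1]-w):4*(cc[1]+w),4*(cc[0]-w):4*(cc[0]+w)]=1
    m=m*q*(b[...,1]-b[...,0]<25);print(m.max())
    p=np.argwhere(m>.5*m.max())[:,::-1];P=np.array([unp(n,(a+.5)/4-.5,(e+.5)/4-.5,.135)[:2] for a,e in p]);d=P.mean(0)-c
    V=np.linalg.svd(P-P.mean(0))[2][0];print(n,len(p),"keyway ang",np.arctan2(d[1],d[0]),np.hypot(*d),"line ang",np.arctan(V[1]/V[0]))
```

```text
7.3 [ 0.5121 -0.3575  0.0878] [ 3.142 -0.     0.35 ] F [ 0.  -0.2 -0.7] T [-0.04  0.13  0.02] op 0.0306 g 0.0
60
top 168 keyway ang 0.19922907658502262 0.02463169421326865 line ang 0.2042799155053319
135
scene 193 keyway ang 0.17572488496040878 0.022081704851010544 line ang 0.22447073330793726
```

>>> arm_command(
  moves=[
    [[0,0,0],[0,0,0],0.0],
    [[0,0,0],[0,0,0],0.0],
    [[0,0,0],[0,0,0],0.0],
    [[0,0,0],[0,0,0],0.0],
    [[0,0,0],[0,0,0],0.0],
  ],
  squeeze=45,
)

```text
time: 7.8
tool_pos: [0.5122, -0.3575, 0.0877]
tool_rot: [-3.142, -0.0, 0.35]
contact_force: [-0.0, -0.3, -0.0]
opening: 0.0219
grip_force: 44.4
```

>>> arm_command(
  moves=[
    [[0,0,-0.02],[0,0,0],0.0],
    [[0,0,-0.04],[0,0,0],0.0],
    [[0,0,-0.065],[0,0,0],0.0],
    [[0,0,-0.09],[0,0,0],0.0],
    [[0,0,-0.12],[0,0,0],0.0],
  ],
)

```text
time: 8.3
tool_pos: [0.5114, -0.3568, 0.2073]
tool_rot: [-3.139, 0.002, 0.35]
contact_force: [-0.3, -0.1, -3.3]
opening: 0.0217
grip_force: 44.3
```

Run:
```python
from m import *
import p as PP
ims={n:robot.read_camera(n)[:,:,::-1].copy() for n in("top","scene")}
for n in ims: cv2.imwrite(f"pics/{n}4.png",ims[n])
s=robot.observe();PP.st(s);z=.105+s["tool_pos"][2]-.0875
cs={n:proj(n,[*s["tool_pos"][:2],z])[0] for n in ims};print(cs)
c=lambda n:cv2.resize(ims[n][int(cs[n][1])-45:int(cs[n][1])+45,int(cs[n][0])-60:int(cs[n][0])+60],(400,300),interpolation=cv2.INTER_CUBIC)
cv2.imwrite("pics/crop4.png",np.hstack([c("top"),c("scene")]))
```

```text
8.4 [ 0.5135 -0.3586  0.2117] [ 3.135 -0.004  0.35 ] F [ 0.4 -0.2 -2.2] T [-0.13  0.09 -0.03] op 0.0217 g 44.3
{'top': array([418.25167479, 204.05944378]), 'scene': array([204.44052725, 184.63973932])}
```

View pics/crop4.png

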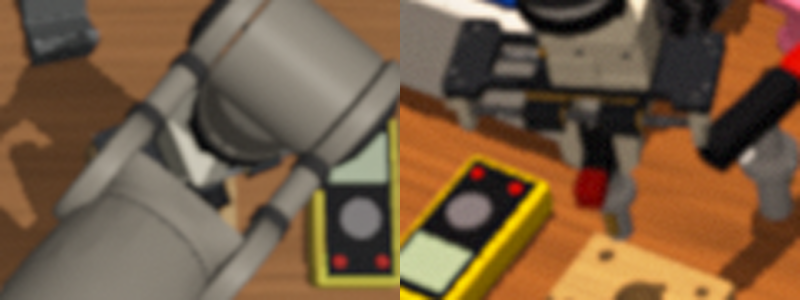

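The key is gripped and lifted out (44 N grip, about 3 N of weight). In the right crop its red end shows at (590,187) and the shaft at (620,210). I carry it over to the hub.

Run:
```python
from p import *
plan([(.53,-.31,.25,.35,0),(.545,-.27,.27,.30,0),(.56,-.23,.27,.25,0),(.575,-.19,.27,.2,0),(.585,-.15,.27,.15,0)])
```

```text
[[[0.032, -0.04, -0.038], [0.006, -0.004, -0.0], 0], [[0.06, -0.072, -0.059], [0.006, -0.004, 0.05], 0], [[0.088, -0.105, -0.059], [0.006, -0.004, 0.1], 0], [[0.116, -0.137, -0.059], [0.006, -0.004, 0.15], 0], [[0.139, -0.171, -0.059], [0.006, -0.004, 0.2], 0]]
8.4 [ 0.5135 -0.3586  0.2117] [ 3.135 -0.004  0.35 ] F [ 0.4 -0.2 -2.2] T [-0.13  0.09 -0.03] op 0.0217 g 44.3
```

>>> arm_command(
  moves=[
    [[0.02,-0.025,-0.035],[0,0,0],0],
    [[0.05,-0.06,-0.06],[0,0,0.05],0],
    [[0.08,-0.095,-0.062],[0,0,0.1],0],
    [[0.11,-0.13,-0.062],[0,0,0.15],0],
    [[0.14,-0.165,-0.062],[0,0,0.2],0],
  ],
)

```text
time: 8.9
tool_pos: [0.5869, -0.1526, 0.268]
tool_rot: [-3.14, 0.002, 0.147]
contact_force: [-0.7, -0.8, -2.3]
opening: 0.0219
grip_force: 44.3
```

Run:
```python
from p import *
plan([(.595,-.12,.27,.12,0),(.605,-.085,.26,.1,0),(.6087,-.065,.255,.08,0),(.6087,-.0609,.25,.07,0),(.6087,-.0609,.245,.07,0)])
```

```text
[[[0.013, -0.031, -0.002], [-0.001, 0.002, 0.027], 0], [[0.028, -0.064, 0.008], [-0.001, 0.002, 0.047], 0], [[0.034, -0.083, 0.013], [-0.001, 0.002, 0.067], 0], [[0.035, -0.087, 0.018], [-0.001, 0.002, 0.077], 0], [[0.035, -0.087, 0.023], [-0.001, 0.002, 0.077], 0]]
8.9 [ 0.5869 -0.1526  0.268 ] [-3.14e+00  2.00e-03  1.47e-01] F [-0.7 -0.8 -2.3] T [-0.13  0.13 -0.03] op 0.0219 g 44.3
```

>>> arm_command(
  moves=[
    [[0.013,-0.031,0],[0,0,0.03],0],
    [[0.028,-0.062,0.005],[0,0,0.05],0],
    [[0.034,-0.083,0.012],[0,0,0.07],0],
    [[0.035,-0.087,0.018],[0,0,0.077],0],
    [[0.035,-0.087,0.023],[0,0,0.077],0],
  ],
)

```text
time: 9.4
tool_pos: [0.6081, -0.0626, 0.2447]
tool_rot: [-3.141, 0.003, 0.074]
contact_force: [-1.0, -1.0, -2.4]
opening: 0.0217
grip_force: 44.3
```

Run:
```python
from p import *
for i in range(3): robot.read_camera("top")
s=robot.observe();im=robot.read_camera("scene")[:,:,::-1].copy();cv2.imwrite("pics/s5.png",im);st(s);st()
x,y,z=s["tool_pos"]
cc=proj("scene",[.6087,-.0609,.16])[0].astype(int);o=cc-[40,40]
b=cv2.resize(im[o[1]:o[1]+75,o[0]:o[0]+80],None,fx=8,fy=8,interpolation=cv2.INTER_CUBIC)
P=lambda q:np.round(((proj("scene",q)-o+.5)*8-.5)).astype(np.int32)
t=np.linspace(0,2*np.pi,60)
for r,zz in((.011,z-.0777+.006),(.019,z-.0777+.046),(.019,z-.0777+.056)):
    cv2.polylines(b,[P(np.c_[x+r*np.cos(t),y+r*np.sin(t),0*t+zz])],True,(0,255,0),1)
for r in(.012,.03): cv2.polylines(b,[P(np.c_[.6087+r*np.cos(t),-.0609+r*np.sin(t),0*t+.135])],True,(255,255,0),1)
cv2.imwrite("pics/crop5.png",b)
```

```text
9.55 [ 0.6083 -0.0644  0.2458] [-3.141e+00  2.000e-03  7.200e-02] F [ 0.3 -0.9 -3.3] T [-0.09  0.17 -0.02] op 0.0217 g 44.3
9.6 [ 0.6085 -0.0645  0.2464] [3.142e+00 1.000e-03 7.100e-02] F [-0.4 -0.5 -2.5] T [-0.07  0.17  0.03] op 0.0217 g 44.3
```

View pics/crop5.png

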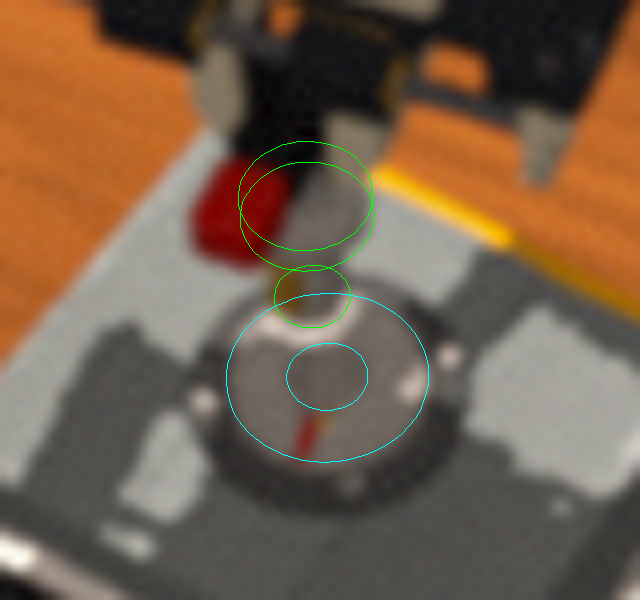

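The overlay matches: collar right edge at 375, nose at (312,300), hub face centred near (327,377), red line at (308,435). The TCP sits about 3.5 mm short in y. I correct that and descend.

>>> arm_command(
  moves=[
    [[0,-0.002,0.0],[0,0,0],0],
    [[0,-0.0035,0.005],[0,0,0],0],
    [[0,-0.0035,0.012],[0,0,0],0],
    [[0,-0.0035,0.02],[0,0,0],0],
    [[0,-0.0035,0.025],[0,0,0],0],
  ],
)

```text
time: 10.1
tool_pos: [0.608, -0.0597, 0.2204]
tool_rot: [-3.141, 0.002, 0.073]
contact_force: [0.6, 1.3, -2.2]
opening: 0.0218
grip_force: 44.3
```

Run:
```python
from p import *
robot.read_camera("top");st();robot.read_camera("top")
plan([(.6087,-.0609,.2,.07,0)]*5)
```

```text
10.15 [ 0.6078 -0.0596  0.2197] [-3.141e+00  3.000e-03  7.300e-02] F [-0.4 -0.6 -3.6] T [-0.03  0.2  -0.02] op 0.0216 g 44.3
[[[0.001, 0.001, 0.02], [-0.001, 0.002, 0.003], 0], [[0.001, 0.001, 0.02], [-0.001, 0.002, 0.003], 0], [[0.001, 0.001, 0.02], [-0.001, 0.002, 0.003], 0], [[0.001, 0.001, 0.02], [-0.001, 0.002, 0.003], 0], [[0.001, 0.001, 0.02], [-0.001, 0.002, 0.003], 0]]
10.2 [ 0.6079 -0.0597  0.2204] [-3.141e+00  2.000e-03  7.300e-02] F [-0.9  0.4 -2.5] T [-0.04  0.18 -0.01] op 0.0215 g 44.3
```

>>> arm_command(
  moves=[
    [[0.001,0.001,0.004],[0,0,0],0],
    [[0.001,0.001,0.007],[0,0,0],0],
    [[0.001,0.001,0.01],[0,0,0],0],
    [[0.001,0.001,0.013],[0,0,0],0],
    [[0.001,0.001,0.016],[0,0,0],0],
  ],
)

```text
time: 10.7
tool_pos: [0.6093, -0.0604, 0.2056]
tool_rot: [-3.141, 0.0, 0.073]
contact_force: [-1.2, 1.5, -1.3]
opening: 0.0217
grip_force: 44.3
```

Run:
```python
from p import *
st()
```

```text
10.7 [ 0.6093 -0.0604  0.2056] [-3.141  0.     0.073] F [-1.2  1.5 -1.3] T [ 0.25  0.57 -0.02] op 0.0217 g 44.3
```

>>> arm_command(
  moves=[
    [[-0.0005,-0.0005,0.002],[0,0,0],0],
    [[-0.0005,-0.0005,0.004],[0,0,0],0],
    [[-0.0005,-0.0005,0.006],[0,0,0],0],
    [[-0.0005,-0.0005,0.008],[0,0,0],0],
    [[-0.0005,-0.0005,0.009],[0,0,0],0],
  ],
)

```text
time: 11.2
tool_pos: [0.6089, -0.0603, 0.1965]
tool_rot: [-3.141, 0.0, 0.073]
contact_force: [-1.1, 0.5, 0.9]
opening: 0.0219
grip_force: 44.4
```

Run:
```python
from p import *
st()
```

```text
11.2 [ 0.6089 -0.0603  0.1965] [-3.141  0.     0.073] F [-1.1  0.5  0.9] T [0.01 0.43 0.03] op 0.0219 g 44.4
```

>>> arm_command(
  moves=[
    [[0,0,0.001],[0,0,0],0],
    [[0,0,0.0015],[0,0,-0.02],0],
    [[0,0,0.0015],[0,0,-0.04],0],
    [[0,0,0.0015],[0,0,-0.06],0],
    [[0,0,0.0015],[0,0,-0.08],0],
  ],
)

```text
time: 11.7
tool_pos: [0.6091, -0.0606, 0.1961]
tool_rot: [3.141, -0.001, 0.154]
contact_force: [-3.0, 0.2, 4.6]
opening: 0.0218
grip_force: 44.4
```

>>> arm_command(
  moves=[
    [[0,0,0],[0,0,-0.01],0],
    [[0,0,0],[0,0,-0.02],0],
    [[0,0,0.0005],[0,0,-0.03],0],
    [[0,0,0.0005],[0,0,-0.04],0],
    [[0,0,0.0005],[0,0,-0.04],0],
  ],
)

```text
time: 12.2
tool_pos: [0.609, -0.0601, 0.194]
tool_rot: [-3.141, 0.001, 0.193]
contact_force: [-0.2, -0.3, -2.1]
opening: 0.0218
grip_force: 44.3
```

Run:
```python
from p import *
st()
```

```text
12.2 [ 0.609  -0.0601  0.194 ] [-3.141e+00  1.000e-03  1.930e-01] F [-0.2 -0.3 -2.1] T [-0.06  0.23  0.  ] op 0.0218 g 44.3
```

The key dropped in at yaw 0.19: the push force vanished and z fell 2 mm. I push on down.

>>> arm_command(
  moves=[
    [[0,0,0.003],[0,0,-0.005],0],
    [[0,0,0.006],[0,0,-0.01],0],
    [[0,0,0.009],[0,0,-0.01],0],
    [[0,0,0.012],[0,0,-0.01],0],
    [[0,0,0.015],[0,0,-0.01],0],
  ],
)

```text
time: 12.7
tool_pos: [0.6089, -0.0602, 0.1793]
tool_rot: [-3.141, 0.0, 0.203]
contact_force: [-0.9, 0.2, -2.5]
opening: 0.0215
grip_force: 44.3
```

Run:
```python
from p import *
st()
```

```text
12.7 [ 0.6089 -0.0602  0.1793] [-3.141  0.     0.203] F [-0.9  0.2 -2.5] T [0.03 0.35 0.  ] op 0.0215 g 44.3
```

Now against the brake spring, down to the collar.

>>> arm_command(
  moves=[
    [[0,0,0.003],[0,0,0],0],
    [[0,0,0.006],[0,0,0],0],
    [[0,0,0.008],[0,0,0],0],
    [[0,0,0.01],[0,0,0],0],
    [[0,0,0.012],[0,0,0],0],
  ],
  squeeze=55,
)

```text
time: 13.2
tool_pos: [0.6093, -0.0602, 0.169]
tool_rot: [3.141, -0.002, 0.203]
contact_force: [-4.5, 0.2, 8.9]
opening: 0.022
grip_force: 54.3
```

>>> arm_command(
  moves=[
    [[0,0,0.001],[0,0,0],0],
    [[0,0,0.002],[0,0,0],0],
    [[0,0,0.002],[0,0,0],0],
    [[0,0,0.003],[0,0,0],0],
    [[0,0,0.003],[0,0,0],0],
  ],
)

```text
time: 13.7
tool_pos: [0.6093, -0.0602, 0.1667]
tool_rot: [3.141, -0.002, 0.203]
contact_force: [-5.3, 1.6, 10.9]
opening: 0.0219
grip_force: 54.3
```

Run:
```python
from p import *
st()
```

```text
13.7 [ 0.6093 -0.0602  0.1667] [ 3.141e+00 -2.000e-03  2.030e-01] F [-5.3  1.6 10.9] T [ 0.32  1.15 -0.03] op 0.0219 g 54.3
```

>>> arm_command(
  moves=[
    [[-0.0003,0,0.001],[0,0,0],0],
    [[-0.0005,0,0.002],[0,0,0],0],
    [[-0.0005,0,0.002],[0,0,0],0],
    [[-0.0005,0,0.003],[0,0,0],0],
    [[-0.0005,0,0.003],[0,0,0],0],
  ],
  squeeze=60,
)

```text
time: 14.2
tool_pos: [0.6094, -0.0602, 0.1666]
tool_rot: [3.14, -0.005, 0.203]
contact_force: [-8.0, 2.6, 24.9]
opening: 0.0217
grip_force: 59.3
```

Run:
```python
from p import *
st()
```

```text
14.2 [ 0.6094 -0.0602  0.1666] [ 3.14  -0.005  0.203] F [-8.   2.6 24.9] T [0.64 1.94 0.01] op 0.0217 g 59.3
```

z has stopped at 0.1666 while the force climbed to 25 N, so the collar is seated. I hold for one call and take a check picture.

>>> arm_command(
  moves=[
    [[0,0,0],[0,0,0],0],
    [[0,0,0],[0,0,0],0],
    [[0,0,0],[0,0,0],0],
    [[0,0,0],[0,0,0],0],
    [[0,0,0],[0,0,0],0],
  ],
)

```text
time: 14.7
tool_pos: [0.6094, -0.0602, 0.1666]
tool_rot: [3.14, -0.005, 0.203]
contact_force: [-8.8, 1.9, 24.9]
opening: 0.0218
grip_force: 59.3
```

Run:
```python
from p import *
im=robot.read_camera("scene")[:,:,::-1];st()
cv2.imwrite("pics/s6.png",cv2.resize(im[130:350,170:400],None,fx=2.7,fy=2.7,interpolation=cv2.INTER_CUBIC))
```

```text
14.75 [ 0.6094 -0.0602  0.1666] [ 3.14  -0.005  0.203] F [-9.1  2.7 25.4] T [ 0.62  1.97 -0.02] op 0.0217 g 59.3
```

View pics/s6.png

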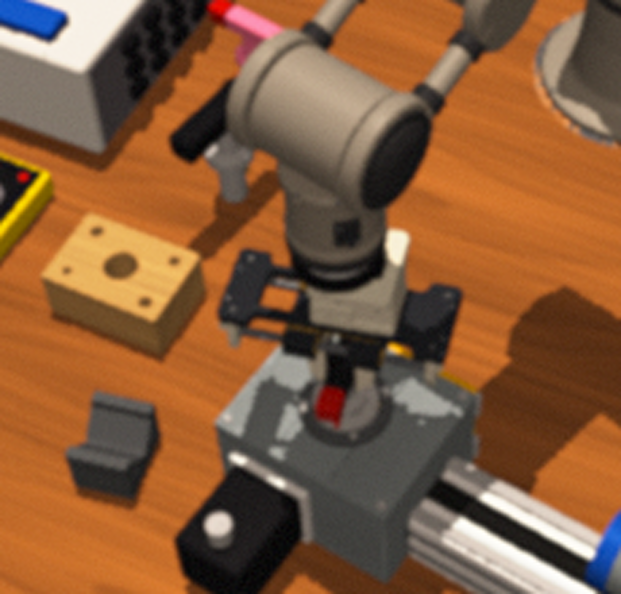

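The picture shows the key seated in the hub with its red end at (330,405) and still gripped, the door shut at (460,383), and the tool block empty at (120,265). Handing in.

```bash
python3 -c "
from cell import robot
print(robot.hand_in())"
```

```text
the job is handed in; nothing more can be done
None
```

The guard door is shut on its catch, the turning key is in the keyway with its collar down on the hub, and I handed in at about 14.8 s with the arm still gripping the handle and pressing down at about 25 N; the hand-in returned no verdict.

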